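Show the spoon-filter bombilla to the inspection camera

TASK

Two washed bombillas (metal drinking straws for mate) lie in the slots of the little rack on the aluminium tray; take the one with the flat, spoon-shaped filter and hold it up in the air for the small camera on the bar, the middle of its filter 12 cm straight out from the lens and the filter's broad face square to the lens. Leave the other bombilla in its slot and everything else on the bar where it stands, and do not touch the camera. Finish while still holding the bombilla there, steady: do not put it down or let go.

Things in the scene. Friction and masses are not known exactly. Their poses are not given: they have to be found in the camera images.
- rack: Fixed aluminium tray with black liner, 230 (x) by 200 mm (y), floor 4, rim 10 mm high; origin: middle of underside, on the bar top. Wooden plates 6 mm thick across it at x = -47 and 47 mm, each with slots at y = -45 and 45 mm: 16 mm wide, bottom 36, cheeks 48 mm above the bar top. The bombillas lie in them along x, filters to +x, in either order. Its x runs roughly to the robot's right.
- spoon_bombilla: The one to show: steel, 50 g, 200 mm long. Flat-sided stem 10 mm wide (y), 8 thick (z), x = -100 to 58 mm, then a flat spoon-shaped filter with holes, 30 wide (y), 4 thick (z), to x = 100; both faces alike. Origin mid-stem, about the centre of mass, midway between the rack's plates, 40 mm above the bar top; x to the filter, z normal to its faces, up at the start. Grip the 10 mm width here.
- spoon_filter (a point): Middle of the flat filter, on the spoon bombilla 79 mm along its x from its origin, mid-thickness.
- bulb_bombilla: The other bombilla, to be left in its slot: same stem, but a round bulb filter 16 mm in diameter with dark rings instead of the flat one. Same axes and origin.
- camera: Fixed small camera: round dark base 84 mm across, 10 high (centre at x = 12 mm), two uprights 57 mm high, between them a black cylinder head 44 mm across, 40 long. Origin on the bar top right under the middle of the lens face, z up. It looks up and towards its own -x (roughly towards the robot), 35 degrees off vertical.
- lens: The camera's head. Origin at the middle of the lens face, 62 mm above the bar top; z points straight out of the lens along the viewing line (tilted 35 degrees from vertical towards the camera's -x); y is level, same as the camera's y.
- view_point (a point): The empty point in the air 120 mm straight out from the lens (x = y = 0, z = 120 mm of lens), thus 160 mm above the bar top and 69 mm towards the camera's -x from the lens middle.
- mate_cup: Stainless steel double-wall mate cup, 74 mm across, 92 mm high, standing; bystander. Origin at the centre of its underside.
- canister: Orange plastic canister with a ribbed twist cap, 90 mm across, 141 mm high, standing; bystander. Origin at the centre of its underside.
- brush_holder: Steel brush holder with a spring and a black knob on top, foot 72 mm across, 158 mm high, standing; bystander. Origin at the centre of its underside.
- spoon_rest: White ceramic spoon rest, a shallow dish 96 mm across and 18 mm high with a short tongue towards its -x; bystander. Origin at the centre of its underside.
There are look-alikes about, which are no part of the job. What is shaped like the spoon_bombilla but green is not meant. Leave any yellow look-alike of the camera alone.

How it is judged (in metres and radians):
On the way:
1. the spoon bombilla is gripped and lifted clear out of its slots (height (world z) of spoon_bombilla above 0.075 m and height (world z) of spoon_filter above 0.065 m and contact force between spoon_bombilla and the fingers above 1 N and contact force between spoon_bombilla and rack below 0.1 N), for 0.2 s.
At the end, for the whole second after the job is handed in: Spoon bombilla gripped (over 1 N), clear of rack and camera, still (30 mm/s, 0.3 rad/s); filter middle within 20 mm of the point 120 mm out from the lens, broad face square to the view line within 0.2 rad (either face, stem any way); other bombilla within 10 mm of its start (distance between spoon_filter and view_point below 0.02 m and angle between the z axis of spoon_bombilla and the z axis of lens, either way round below 0.2 rad and height (world z) of spoon_filter above 0.12 m and contact force between spoon_bombilla and the fingers above 1 N and contact force between spoon_bombilla and camera below 0.1 N and contact force between spoon_bombilla and rack below 0.1 N and linear speed of spoon_bombilla below 0.03 m/s and angular speed of spoon_bombilla below 0.3 rad/s and distance of bulb_bombilla from where it was at the start of the episode below 0.01 m); the arm keeps its last pose, push and grip.
It fails at once if the camera is touched with more than 2 N (contact force between camera and anything else above 2 N).
It fails at once if the bulb bombilla is moved by more than 15 mm (distance of bulb_bombilla from where it was at the start of the episode above 0.015 m).
It fails at once if a bystander is moved by more than 20 mm or tipped (distance of any of mate_cup, canister, brush_holder, spoon_rest from where it was at the start of the episode above 0.02 m or angle between any of mate_cup, canister, brush_holder's own z axis and vertical above 0.3 rad).
It also fails if it takes over 35 s, if anything falls off the work surface, if the arm or the gripper's body presses on something with over 40 N, if the wrist force passes 120 N, or if a joint passes its speed limit or range.

ROBOT

A 6-joint arm with a two-finger parallel gripper is mounted at the origin on the work surface. World frame = base frame: x ahead of the robot, y to its left, z up, the work surface at z = 0. Lengths are in m, angles in degrees, forces in N, time in s.
With the tool pointing down it reaches from about 0.4 to 0.925 m from the base axis. Payload 3.4 kg.
Tool frame: the origin (TCP) lies at the centre of the arm's flange, where the gripper is bolted on; the fingertips stand 173 mm ahead of it and the grasp point (between the pads) lies 155 mm ahead of it; z points along the fingers, x is the direction in which the jaws open and shut, and the axes are right-handed (so a half turn about z gives the same grasp; the last joint's range is limited). The gripper opens to 85 mm and grips with 20 to 120 N. Pads are 22 mm wide; open, the fingers measure 114 mm over their backs; the gripper's body (76 mm by 85 mm) begins 54 mm behind the grasp point. The pads swing forward as they close: fully open they stand 13 mm farther back than shut.
Start: joints at [70.502, 17.578, 86.31, -0, 76.112, -4.211], TCP at [0.152, 0.555, 0.405] pointing down, gripper open.
Joint ranges: [-179.03, 179.03], [-60, 130.46], [8.19, 133.38], [-81.62, 261.62], [5.75, 156.47], [-153.77, 153.77]. Speed limits (degrees/s): [147.25, 147.25, 180, 180, 180, 180].

INTERFACE

Orientations are given as [roll, pitch, yaw] about the fixed x, y, z axes, in that order (R = Rz(yaw) Ry(pitch) Rx(roll)).
In Python, from workcell import arm gives the robot as it stands.
- The arm moves only by the tool play_rows, never from a script. Its argument "rows" is a list of rows, each a list of 7 numbers: the shift along the tool's x, y, z in m, then the turn, a rotation vector about the tool's x, y, z in rad, then the opening in per cent of the stroke, from 0 (shut) to 100 (fully open). In form: [[dx, dy, dz, wx, wy, wz, jaw], ...]. A call has 1 to 8 rows; each row is the pose to reach, as a shift and turn from the pose commanded when the call began, along the tool's axes at that moment; what a row does not reach only later rows make up. A row lasts 1/12 s, in which the tool goes at most 41.7 mm and 7.16 degrees, less where a joint would pass 70% of its speed; a pose out of reach is approached as far as the arm can. A call with a gripper value outside its range is refused whole. The fingers move at their own pace and stop on an object; "squeeze" is the grip in N (left out, the last holds). Time passes only in rows, so rows that repeat a pose let the fingers close. It gives the time, the measured TCP pose, the force and the opening at its end, in the units of the state.
- arm.get_state(): the state, without advancing time (a new reading comes with each control period).
- arm.snapshot(name): name is "scene" or "top"; returns the picture (420x560x3 uint8, red, green, blue); there is no depth.
- arm.calibration(name): a dict with "K" (3x3 intrinsics, pixels), "k1" (the pictures are not rectified: a ray, as slopes to the right and down, at radius r is drawn at 1 + k1 r^2 times it, then the intrinsics apply), "R" (3x3) and "t" (3): a world point X has camera coordinates R X + t. Camera axes: x right, y down, z forward; pixel columns grow to the right and rows downward; lengths in m; the calibration is good to about 2 mm. A picture is of the moment at which its call begins. calibration takes no time and is no camera call.
- arm.finish_job(): hands the job in, once; it reports no verdict.
The state is a dict: "clock": time; "joint_pos": joint angles; "joint_velocities": joint speeds; "joint_efforts": joint torques, N m; "tool_pos": TCP position; "ee_rot": TCP orientation; "force": force on the tool from outside, world axes, zero at the start; "wrist_torque": the same for the moment, N m; "width": opening from 0.0 (shut) to 1.0 (fully open).
Only numpy, scipy, OpenCV 4.12 (cv2) and the standard library are available. Lean on these libraries where they do the work, as an engineer would, in place of code of your own. Each camera call takes 0.05 s, during which the arm holds its last target.

## Working session

There is one attempt and no reset: what is moved stays moved. The work goes in short steps, Python scripts to look and compute and a tool call to move; the robot and the scene stay as the last step left them, time stands still between calls to the robot, and variables do not carry over. Pictures are saved under pics/ and viewed, and the job is handed in when it is done.

Besides the shell and the picture viewer there is one more tool, called as name(argument=value, ...) on one line, values as JSON. play_rows: Moves the arm, as the interface text tells. Its arguments: {"type":"object","properties":{"rows":{"type":"array"},"squeeze":{"type":"number"}},"required":["rows"]}

```bash
ls; mkdir -p pics; python3 - <<'E'
from workcell import arm
import cv2,json
for n in("scene","top"):
    p=arm.snapshot(n); cv2.imwrite(f"pics/{n}0.png",p[:,:,::-1])
    c=arm.calibration(n); print(n,c)
print(arm.get_state())
E
```

```text
pics
scene {'K': array([[486.74849897,   0.        , 280.61184664],
       [  0.        , 486.74849897, 199.14959291],
       [  0.        ,   0.        ,   1.        ]]), 'k1': -0.03913598621860499, 'R': array([[ 0.28912762,  0.9572198 , -0.01163941],
       [ 0.70153119, -0.22013864, -0.67778535],
       [-0.65135184,  0.18780106, -0.7351677 ]]), 't': array([-0.1494875 , -0.32208861,  1.9947502 ])}
top {'K': array([[506.90827666,   0.        , 289.54948703],
       [  0.        , 506.90827666, 212.93821945],
       [  0.        ,   0.        ,   1.        ]]), 'k1': -0.06807709186960893, 'R': array([[-2.92732054e-02, -9.99571316e-01, -5.12998075e-04],
       [-9.95665789e-01,  2.92041458e-02, -8.82992272e-02],
       [ 8.82763564e-02, -2.07402678e-03, -9.96093863e-01]]), 't': array([-0.00251164,  0.58563646,  1.30988982])}
{'clock': 0.1, 'joint_pos': array([ 7.05026502e+01,  1.76197798e+01,  8.63756551e+01, -9.68781811e-04,
        7.61138139e+01, -4.20821273e+00]), 'joint_velocities': array([-0.06631256, -0.13357507, -0.16806041,  0.03644925, -0.04059757,
       -0.05560057]), 'joint_efforts': array([ 1.50873002e-03, -4.58522880e+01, -2.52612251e+01,  1.33819021e-04,
        5.58041749e-03, -1.36774150e-05]), 'tool_pos': array([0.15151651, 0.55435954, 0.40385975]), 'ee_rot': array([-1.79992921e+02,  1.09023174e-01,  7.47111030e+01]), 'force': array([0.03380691, 0.37015566, 0.49743164]), 'wrist_torque': array([-0.01831394,  0.00265082,  0.00317496]), 'width': 0.9976760736833657}
```

View pics/scene0.png

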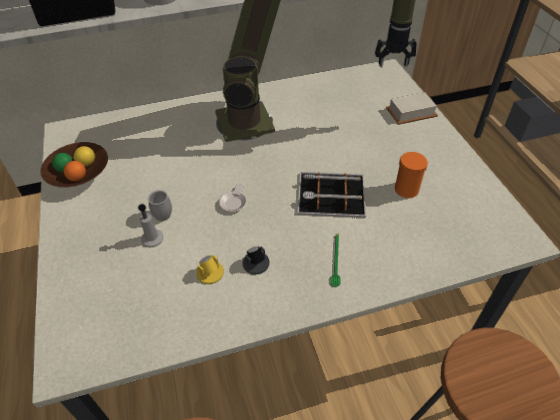

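View pics/top0.png

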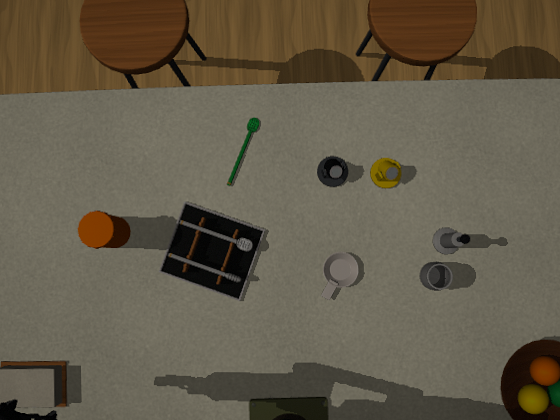

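The rack holds two bombillas: one with a wide flat end at top (245,244) and one with a narrow end at (233,278). There is also a green look-alike at (254,125). The dark camera is at top (333,171), with a yellow look-alike at (386,173). I'll enlarge to confirm which is which.

```bash
cat > h.py <<'E'
import numpy as np, cv2
from workcell import arm
def ray(n,uv):
    c=arm.calibration(n);K=c["K"]
    d=np.array([c["k1"],0,0,0,0.])
    p=cv2.undistortPoints(np.array([[uv]],float),K,d)[0,0]
    R=c["R"];o=-R.T@c["t"]; v=R.T@np.array([p[0],p[1],1.]); return o,v/np.linalg.norm(v)
def onz(n,uv,z):
    o,v=ray(n,uv); return o+v*(z-o[2])/v[2]
def proj(n,X):
    c=arm.calibration(n)
    return cv2.projectPoints(np.array([X],float),cv2.Rodrigues(c["R"])[0],c["t"],c["K"],np.array([c["k1"],0,0,0,0.]))[0][0,0]
E
python3 - <<'E'
import cv2
t=cv2.imread("pics/top0.png"); s=cv2.imread("pics/scene0.png")
a=cv2.resize(t[195:305,150:280],None,fx=6,fy=5.4,interpolation=cv2.INTER_CUBIC) if 0 else cv2.resize(t[195:305,150:280],None,fx=5,fy=5,interpolation=cv2.INTER_CUBIC)
cv2.imwrite("pics/rack.png",a)
b=cv2.resize(t[145:200,305:415],None,fx=7,fy=7,interpolation=cv2.INTER_CUBIC); cv2.imwrite("pics/cam_t.png",b)
b=cv2.resize(s[235:285,190:280],None,fx=8,fy=8,interpolation=cv2.INTER_CUBIC); cv2.imwrite("pics/cam_s.png",b)
E
```

```text
(no output)
```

View pics/rack.png

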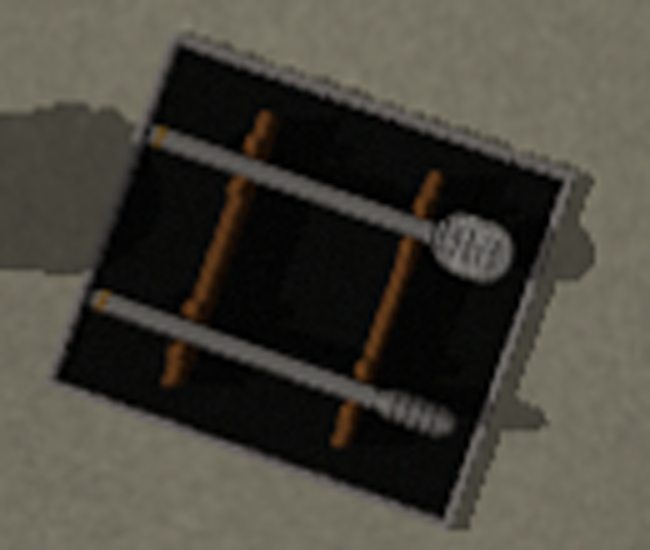

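View pics/cam_t.png

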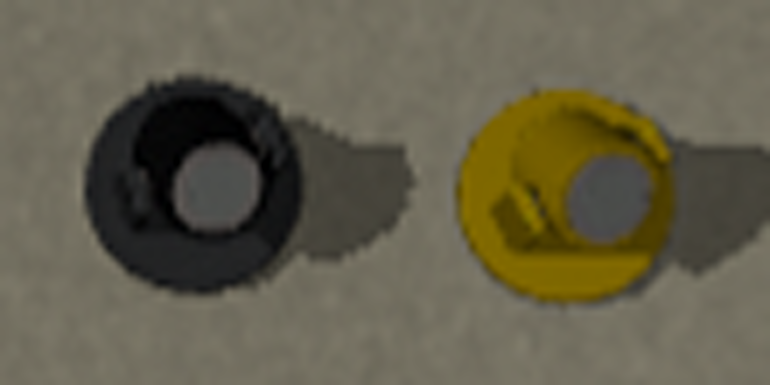

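View pics/cam_s.png

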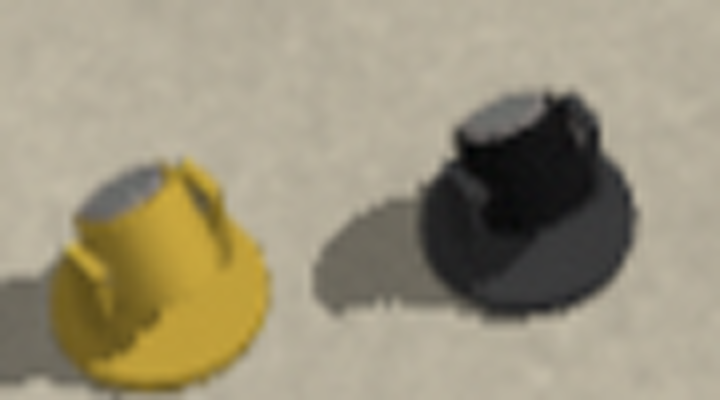

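The flat-filter bombilla is the one in the far slot, with its filter at top (245,244). The other has ringed-bulb ends. The target camera is the black one. Next I'll measure the positions.

```bash
python3 - <<'E'
import cv2,numpy as np
from h import *
t=cv2.imread("pics/top0.png"); s=cv2.imread("pics/scene0.png")
# bombilla: mask within rack
def comps(img,x0,y0,x1,y1,cond,amin=15):
    c=img[y0:y1,x0:x1].astype(int); m=cond(c).astype(np.uint8)
    n,l,st,ce=cv2.connectedComponentsWithStats(m,connectivity=8)
    for i in range(1,n):
        if st[i,4]>=amin:
            cn,_=cv2.findContours((l==i).astype(np.uint8),cv2.RETR_EXTERNAL,cv2.CHAIN_APPROX_NONE)
            e=cv2.fitEllipse(cn[0]) if len(cn[0])>=5 else None
            print(st[i], ce[i]+[x0,y0], e and (np.array(e[0])+[x0,y0],e[1:]))
br=lambda c:c.max(2)
print("lens top");comps(t,318,155,350,190,lambda c:br(c)<150)
comps(t,318,155,350,190,lambda c:(br(c)<70))
g=t[155:190,318:350].max(2);print(g[::1])
E
python3 - <<'E'
import cv2
t=cv2.imread("pics/top0.png"); s=cv2.imread("pics/scene0.png")
for n,i,(x0,y0,x1,y1) in(("ct",t,(315,152,355,192)),("cs",s,(238,242,274,274))):
    b=cv2.resize(i[y0:y1,x0:x1],None,fx=15,fy=15,interpolation=cv2.INTER_CUBIC); b=cv2.convertScaleAbs(b,alpha=2); cv2.imwrite(f"pics/{n}.png",b)
E
```

```text
lens top
[   0    0   32   35 1120] [333.5 172. ] (array([333.5, 172. ]), ((36.48910140991211, 40.48707962036133), 0.0))
[  0   1  32  31 674] [332.51186944 171.20326409] (array([333.00140381, 171.16338539]), ((30.159921646118164, 31.394920349121094), 89.13223266601562))
[[118 120 119 ... 116 119 120]
 [114 114 116 ... 114 119 120]
 [110 112 113 ... 115 118 119]
 ...
 [117 115 110 ... 113 112 113]
 [116 114 111 ... 114 114 115]
 [116 114 115 ... 113 115 114]]
```

View pics/ct.png

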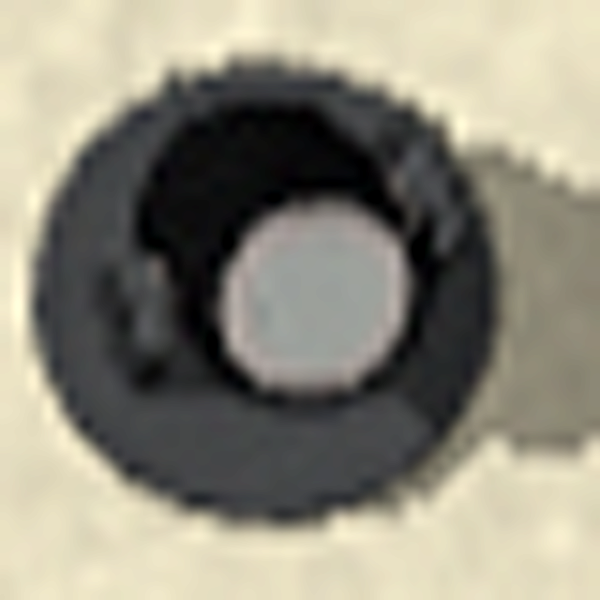

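View pics/cs.png

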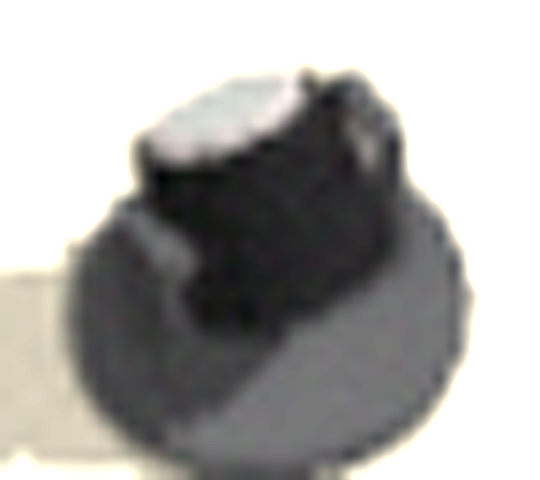

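```bash
python3 - <<'E'
import cv2,numpy as np
from h import *
t=cv2.imread("pics/top0.png"); s=cv2.imread("pics/scene0.png")
def px(x,y,x0,y0,f=15): return (x0+(x+.5)/f-.5,y0+(y+.5)/f-.5)
T=lambda x,y:px(x,y,315,152); S=lambda x,y:px(x,y,238,242)
def blob(img,box,lo,hi,f=8):
    x0,y0,x1,y1=box
    g=cv2.resize(img[y0:y1,x0:x1].max(2),None,fx=f,fy=f,interpolation=cv2.INTER_CUBIC)
    m=((g>=lo)&(g<hi)).astype(np.uint8)
    cs,_=cv2.findContours(m,cv2.RETR_EXTERNAL,cv2.CHAIN_APPROX_NONE)
    out=[]
    for c in cs:
        if cv2.contourArea(c)>f*f*15:
            e=cv2.fitEllipse(c); h=px(*e[0],x0,y0,f); out.append((h,np.array(e[1])/f,e[2],cv2.contourArea(c)/f/f))
    return out
a=blob(t,(324,160,349,182),62,255); print(a)
b=blob(t,(312,150,356,192),0,80); print("base",b)
c=blob(s,(244,245,262,255),60,255); print("lensS",c)
l=onz("top",T(316,297),.062); bs=onz("top",T(264,292),.010)
print("lens",l,"base",bs,"dir",np.degrees(np.arctan2(*(l-bs)[1::-1])), np.linalg.norm((l-bs)[:2]))
ul,ur=onz("top",T(150,300),.055),onz("top",T(430,195),.055)
d=ul-ur; print("uprights",ul,ur,np.degrees(np.arctan2(d[1],d[0]))+90,np.linalg.norm(d))
bk=onz("top",T(264,231),.029); d=l-bk;print("back",bk,np.degrees(np.arctan2(d[1],d[0])),np.linalg.norm(d[:2]))
# lens triangulate
ls=S(222,117); print("lens in scene meas",ls,"proj",proj("scene",l))
print(onz("scene",ls,.062))
E
```

```text
[((335.48995208740234, 171.41749477386475), array([11.31510067, 12.55461025]), 54.934635162353516, 111.4375), ((346.8314266204834, 162.86251974105835), array([ 4.05807781, 10.65035915]), 168.1504669189453, 19.171875)]
base [((335.4647636413574, 171.43054962158203), array([30.14165688, 40.10519409]), 96.23164367675781, 925.296875)]
lensS [((250.08105039596558, 248.34247064590454), array([ 9.02630806, 20.38372612]), 75.49669647216797, 113.375)]
lens [ 0.68654782 -0.14174351  0.062     ] base [ 0.69652273 -0.13746611  0.01      ] dir -156.7895518420775 0.010853334888237505
uprights [ 0.68802627 -0.1136281   0.055     ] [ 0.70507948 -0.16290536  0.055     ] 199.08901842119195 0.052144607451273514
back [ 0.70420432 -0.13617631  0.029     ] -162.49962920736087 0.018513392273004824
lens in scene meas (252.33333333333334, 249.33333333333334) proj [251.79617938 248.19080016]
[ 0.69120521 -0.14127084  0.062     ]
```

```bash
python3 - <<'E'
import cv2,numpy as np
from h import *
t=cv2.imread("pics/top0.png"); s=cv2.imread("pics/scene0.png")
def px(x,y,x0,y0,f): return (x0+(x+.5)/f-.5,y0+(y+.5)/f-.5)
R=lambda x,y:px(x,y,150,195,5)
# stem mask: grey & bright within the rack, upper band
g=t.astype(int); m=((g.max(2)>75)&(g.max(2)-g.min(2)<35))
pts=[]
for u in range(188,236):
    if 198<=u<=204 or 229<=u: continue
    vc=222.3+(u-181.5)*(244.3-222.3)/63.4
    vs=[(v,g[v,u].max()) for v in range(int(vc)-5,int(vc)+7) if m[v,u]]
    if vs: vs=np.array(vs,float); pts.append((u,(vs[:,0]*(vs[:,1]-50)).sum()/(vs[:,1]-50).sum()))
pts=np.array(pts); k=np.polyfit(pts[:,0],pts[:,1],1); print(k,np.abs(np.polyval(k,pts[:,0])-pts[:,1]).max(),len(pts))
f=lambda u:(u,np.polyval(k,u))
A=onz("top",f(181),.044);B=onz("top",f(240),.044)
h=(B-A)/np.linalg.norm(B-A); print("heading",np.degrees(np.arctan2(h[1],h[0])))
fc=onz("top",R(475,247),.042); tail=onz("top",R(152,134),.044); tip=onz("top",R(514,262),.042)
print("tail",tail,"fc",fc,"tip",tip, "lens",np.linalg.norm(tip-tail))
for X,o in((tail,-.1),(fc,.079),(tip,.1)): print("origin on line",(A+h*((X-A)@h)-h*o)[:2])
# rack corners at rim
C=[onz("top",R(*c),.010) for c in((178,36),(577,172),(457,522),(53,378))]
print(np.mean(C,0),[np.round(c[:2],4) for c in C])
c=np.mean(C,0); e=(C[1]-C[0])+(C[2]-C[3]); e/=np.linalg.norm(e); n=np.array([-e[1],e[0],0]); print("rack heading",np.degrees(np.arctan2(e[1],e[0])),"origin from rack",c+.045*n,c-.045*n)
for n_,o in (("canister",(97,230)),("rest",(343,268)),("cup",(437,277))): print(n_,onz("top",o,.1))
# scene check
print(proj("scene",[*(A+h*((fc-A)@h))[:2],.042]))
cv2.imwrite("pics/rs.png",cv2.convertScaleAbs(cv2.resize(s[165:222,292:372],None,fx=9,fy=9,interpolation=cv2.INTER_CUBIC),alpha=1.5))
E
```

```text
[  0.3561686  157.17618904] 0.2492957308828636 34
heading -111.11087645850816
tail [0.56995931 0.26618037 0.044     ] fc [0.50652572 0.09916387 0.042     ] tip [0.49818727 0.07912412 0.042     ] lens 0.20036283542535455
origin on line [0.53420277 0.17279114]
origin on line [0.53432727 0.1731136 ]
origin on line [0.53407584 0.17246237]
[0.49446918 0.18714422 0.01      ] [array([0.6249, 0.259 ]), array([0.5458, 0.0468]), array([0.363 , 0.1148]), array([0.4442, 0.328 ])]
rack heading -110.65763172428376 origin from rack [0.53657592 0.17126899 0.01      ] [0.45236245 0.20301946 0.01      ]
canister [0.54997719 0.46421484 0.1       ]
rest [ 0.43848785 -0.14739934  0.1       ]
cup [ 0.4087665 -0.3800027  0.1      ]
[307.53602758 193.9811227 ]
```

View pics/rs.png

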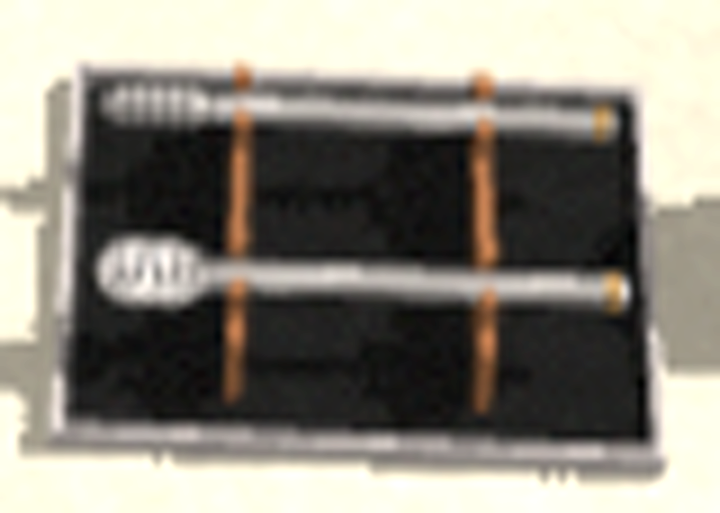

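```bash
cat >> h.py <<'E'
from scipy.spatial.transform import Rotation as Rt
def rel(pos,R,st=None):
    st=st or arm.get_state()
    Rc=Rt.from_euler("xyz",st["ee_rot"],degrees=True)
    d=Rc.inv().apply(np.array(pos)-st["tool_pos"]); w=(Rc.inv()*R).as_rotvec()
    print("t",st["clock"],"pos",st["tool_pos"].round(4),"rpy",st["ee_rot"].round(2),"F",st["force"].round(1),"w",round(st["width"],3),"q",st["joint_pos"].round(1))
    print("rel",d.round(4),w.round(4), "mm",np.linalg.norm(d)*1000,"deg",np.degrees(np.linalg.norm(w)))
GR=Rt.from_euler("xyz",[180,0,-21.0],degrees=True)
h=np.radians(199.5); LENS=np.array([.688,-.1415,.062]); N=np.array([np.sin(np.radians(35))*np.cos(h),np.sin(np.radians(35))*np.sin(h),np.cos(np.radians(35))])
VP=LENS+.12*N
E
python3 -c "
from h import *
rel([.536,.1725,.30],GR)"
```

```text
t 0.1 pos [0.1515 0.5544 0.4039] rpy [-1.7999e+02  1.1000e-01  7.4710e+01] F [0.  0.4 0.5] w 0.998 q [70.5 17.6 86.4 -0.  76.1 -4.2]
rel [-0.2668  0.4716  0.1043] [1.5000e-03 1.5000e-03 1.6705e+00] mm 551.752758279998 deg 95.71114341901696
```

play_rows(rows=[[-0.267,0.472,0.05,0,0,1.67,45],[-0.267,0.472,0.05,0,0,1.67,45],[-0.267,0.472,0.05,0,0,1.67,45],[-0.267,0.472,0.05,0,0,1.67,45],[-0.267,0.472,0.05,0,0,1.67,45],[-0.267,0.472,0.05,0,0,1.67,45],[-0.267,0.472,0.05,0,0,1.67,45],[-0.267,0.472,0.05,0,0,1.67,45]])

```text
clock: 0.77
tool_pos: [0.3881, 0.3191, 0.3737]
ee_rot: [180.0, 0.0, 17.1]
force: [1.4, 0.5, -0.0]
width: 0.45
```

```bash
python3 -c "
from h import *
rel([.536,.1725,.30],GR)"
```

```text
t 0.7667 pos [0.3881 0.3191 0.3737] rpy [1.7999e+02 3.0000e-02 1.7080e+01] F [ 1.4  0.5 -0. ] w 0.45 q [34.6 13.4 97.3  0.  69.3 17.5]
rel [0.0984 0.1836 0.0737] [2.000e-04 4.000e-04 6.646e-01] mm 220.93259531461337 deg 38.07702450951036
```

play_rows(rows=[[0.098,0.184,0.074,0,0,0.665,45],[0.098,0.184,0.074,0,0,0.665,45],[0.098,0.184,0.074,0,0,0.665,45],[0.098,0.184,0.074,0,0,0.665,45],[0.098,0.184,0.074,0,0,0.665,45],[0.098,0.184,0.074,0,0,0.665,45],[0.098,0.184,0.074,0,0,0.665,45],[0.098,0.184,0.074,0,0,0.665,45]])

```text
clock: 1.43
tool_pos: [0.5357, 0.1741, 0.2993]
ee_rot: [180.0, 0.1, -20.7]
force: [-0.8, -0.3, 0.5]
width: 0.451
```

```bash
python3 -c "
from h import *
rel([.536,.1725,.22],GR)
cv2.imwrite('pics/s1.png',arm.snapshot('scene')[:,:,::-1])
s=cv2.imread('pics/s1.png'); cv2.imwrite('pics/s1c.png',cv2.resize(s[100:240,240:400],None,fx=4,fy=4))
"
```

```text
t 1.4333 pos [0.5357 0.1741 0.2993] rpy [ 1.7995e+02  1.4000e-01 -2.0730e+01] F [-0.8 -0.3  0.5] w 0.451 q [13.7 22.4 95.7  0.  62.  34.4]
rel [0.001  0.0013 0.0793] [0.0009 0.0024 0.0048] mm 79.28821978830084 deg 0.3096577454645135
```

View pics/s1c.png

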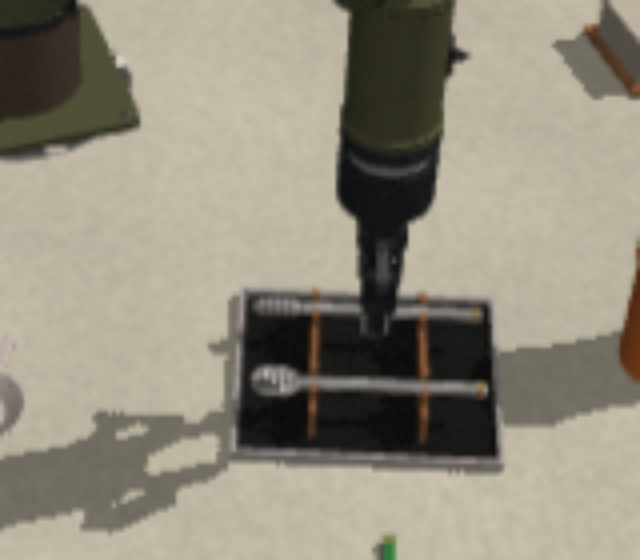

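The gripper is open above mid-stem, with the jaws lined up across it. I'll descend and grip.

play_rows(rows=[[0.001,0.001,0.03,0.001,0.002,0.005,45],[0.001,0.001,0.06,0.001,0.002,0.005,45],[0.001,0.001,0.08,0.001,0.002,0.005,45],[0.001,0.001,0.095,0.001,0.002,0.005,45],[0.001,0.001,0.104,0.001,0.002,0.005,45],[0.001,0.001,0.104,0.001,0.002,0.005,45],[0.001,0.001,0.104,0.001,0.002,0.005,45]])

```text
clock: 2.07
tool_pos: [0.5359, 0.1743, 0.1966]
ee_rot: [-179.9, -0.1, -20.9]
force: [-0.3, 0.3, 0.7]
width: 0.45
```

```bash
python3 -c "
from h import *
rel([.536,.1725,.195],GR)
for n,b in (('scene',(100,240,240,400)),('top',(180,320,140,300))):
  s=arm.snapshot(n)[:,:,::-1]; cv2.imwrite('pics/%s2.png'%n,cv2.resize(s[b[0]:b[1],b[2]:b[3]],None,fx=4,fy=4))
"
```

```text
t 2.0667 pos [0.5359 0.1743 0.1966] rpy [-1.7994e+02 -1.1000e-01 -2.0860e+01] F [-0.3  0.3  0.7] w 0.45 q [ 13.7  29.9 101.7  -0.   48.3  34.6]
rel [0.0008 0.0017 0.0016] [-0.0011 -0.0019  0.0025] mm 2.430863675361542 deg 0.1914687557518886
```

View pics/scene2.png

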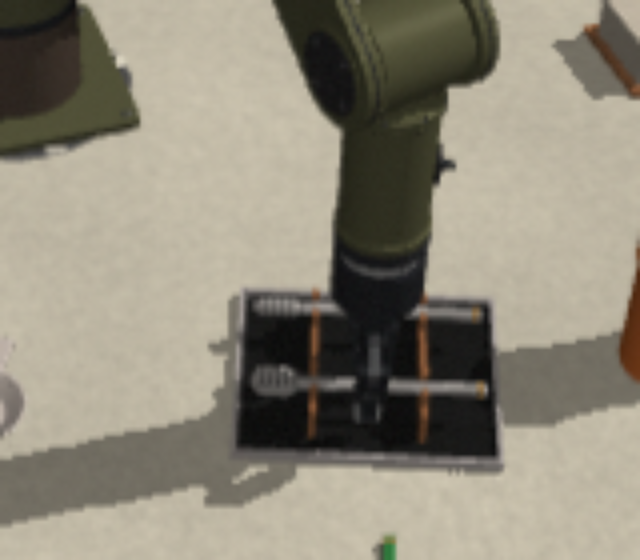

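View pics/top2.png

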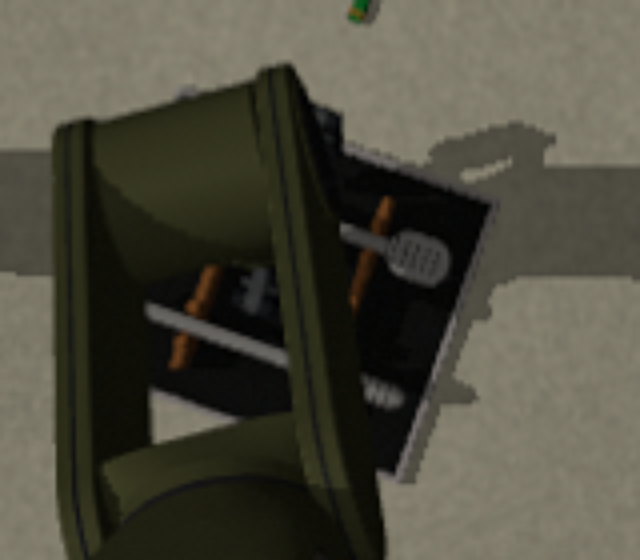

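The fingers straddle the stem of the spoon bombilla, so I'm closing.

play_rows(rows=[[0,0,0,0,0,0,20],[0,0,0,0,0,0,5],[0,0,0,0,0,0,0],[0,0,0,0,0,0,0],[0,0,0,0,0,0,0],[0,0,0,0,0,0,0],[0,0,0,0,0,0,0],[0,0,0,0,0,0,0]], squeeze=70)

```text
clock: 2.83
tool_pos: [0.5368, 0.1734, 0.1973]
ee_rot: [-179.9, -0.2, -21.0]
force: [-1.2, -0.3, 6.1]
width: 0.097
```

```bash
python3 -c "
from h import *
rel([.536,.1725,.195],GR)
"
```

```text
t 2.8333 pos [0.5368 0.1734 0.1973] rpy [-179.86   -0.2   -21.  ] F [-1.2 -0.3  6.1] w 0.097 q [ 13.6  29.9 101.6   0.   48.3  34.6]
rel [-0.0004  0.0011  0.0023] [-0.0024 -0.0034  0.0001] mm 2.5704118279363266 deg 0.23802117901059774
```

play_rows(rows=[[0,0,-0.01,0,0,0,0],[0,0,-0.03,0,0,0,0],[0,0,-0.05,0,0,0,0],[0,0,-0.075,0,0,0,0],[0,0,-0.1,0,0,0,0],[0,0,-0.12,0,0,0,0],[0,0,-0.12,0,0,0,0],[0,0,-0.12,0,0,0,0]])

```text
clock: 3.5
tool_pos: [0.5365, 0.1733, 0.318]
ee_rot: [-179.8, -0.3, -21.0]
force: [-0.2, -0.2, -0.6]
width: 0.098
```

play_rows(rows=[[0,0,0,0,0,0,0],[0,0,0,0,0,0,0],[0,0,0,0,0,0,0]])

```text
clock: 3.75
tool_pos: [0.5356, 0.1731, 0.3148]
ee_rot: [180.0, 0.0, -21.0]
force: [-0.1, 0.2, 0.4]
width: 0.099
```

```bash
python3 -c "
from h import *
Z=-N; xb=np.array([-N[1],N[0],0]);xb/=np.linalg.norm(xb)
if xb[1]>0: xb=-xb
print('xb',xb,'VP',VP,'N',N)
# grasp: tool y relative to bombilla x
print('grasp tool y',GR.apply([0,1,0]))
for n,b in (('scene',(80,240,200,400)),('top',(150,320,140,340))):
  s=arm.snapshot(n)[:,:,::-1]; cv2.imwrite('pics/%s3.png'%n,cv2.resize(s[b[0]:b[1],b[2]:b[3]],None,fx=4,fy=4)[:600,:800])
rel([.536,.1725,.32],GR)
"
```

```text
xb [ 0.33380686 -0.94264149  0.        ] VP [ 0.62311877 -0.16447565  0.16029825] N [-0.54067695 -0.19146375  0.81915204]
grasp tool y [-3.58367950e-01 -9.33580426e-01  1.22464680e-16]
t 3.85 pos [0.5358 0.1732 0.315 ] rpy [179.98  -0.   -20.97] F [ 0.5  0.2 -1.3] w 0.095 q [13.6 21.4 94.8 -0.  63.9 34.6]
rel [ 0.0004  0.0006 -0.005 ] [ 0.0004 -0.0001  0.0005] mm 5.091239735104464 deg 0.03508373095719798
```

View pics/scene3.png

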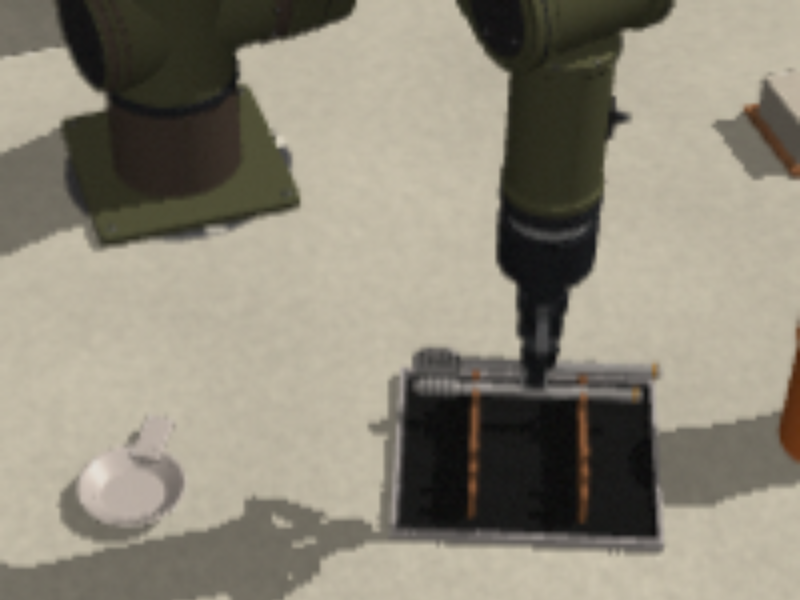

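View pics/top3.png

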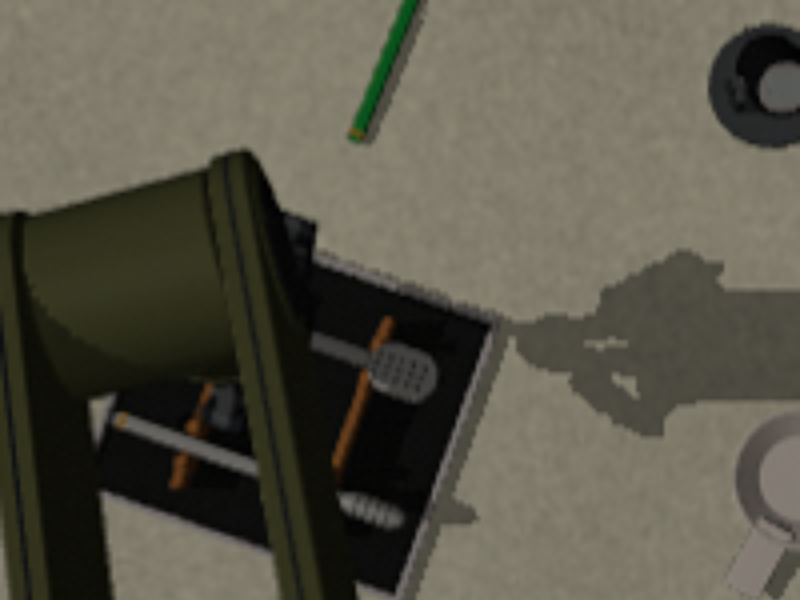

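```bash
cat >> h.py <<'E'
xb=np.array([-N[1],N[0],0]);xb/=np.linalg.norm(xb)
if xb[1]>0: xb=-xb
FR=Rt.from_matrix(np.stack([np.cross(xb,-N),xb,-N],1)); FP=VP-.079*xb+.157*N
E
python3 -c "
from h import *
print(FP,np.linalg.det(FR.as_matrix()),FR.as_euler('xyz',degrees=True)); rel(FP,FR)"
```

```text
[ 0.51186174 -0.12006678  0.28890512] 1.0 [180.  -35.   19.5]
t 3.85 pos [0.5358 0.1732 0.315 ] rpy [179.98  -0.   -20.97] F [ 0.5  0.2 -1.3] w 0.095 q [13.6 21.4 94.8 -0.  63.9 34.6]
rel [0.0826 0.2824 0.0262] [ 0.216   0.585  -0.6838] mm 295.3806164506286 deg 53.023955795875544
```

play_rows(rows=[[0.004,0.014,0.0,0.01,0.03,-0.034,0],[0.012,0.04,0.002,0.032,0.088,-0.103,0],[0.021,0.07,0.004,0.054,0.146,-0.171,0],[0.03,0.1,0.007,0.077,0.205,-0.239,0],[0.038,0.13,0.01,0.1,0.263,-0.308,0],[0.047,0.16,0.013,0.119,0.322,-0.376,0],[0.054,0.184,0.016,0.14,0.38,-0.444,0],[0.06,0.205,0.018,0.156,0.424,-0.496,0]])

```text
clock: 4.52
tool_pos: [0.5192, -0.0303, 0.2982]
ee_rot: [-176.9, -24.3, 6.0]
force: [0.8, 0.4, -0.6]
width: 0.098
```

```bash
python3 -c "
from h import *
rel(FP,FR)"
```

```text
t 4.5167 pos [ 0.5192 -0.0303  0.2982] rpy [-176.87  -24.3     5.95] F [ 0.8  0.4 -0.6] w 0.098 q [-11.9  15.5 111.4  19.5  32.3 -33.1]
rel [-0.0189  0.0884 -0.0032] [ 0.0628  0.18   -0.2107] mm 90.49549926795399 deg 16.281426335290003
```

play_rows(rows=[[-0.004,0.02,-0.001,0.014,0.04,-0.047,0],[-0.009,0.042,-0.002,0.03,0.085,-0.1,0],[-0.013,0.06,-0.002,0.044,0.125,-0.147,0],[-0.017,0.078,-0.003,0.055,0.16,-0.187,0],[-0.019,0.088,-0.003,0.063,0.18,-0.21,0],[-0.019,0.088,-0.003,0.063,0.18,-0.21,0],[-0.019,0.088,-0.003,0.063,0.18,-0.21,0],[-0.019,0.088,-0.003,0.063,0.18,-0.21,0]])

```text
clock: 5.18
tool_pos: [0.5121, -0.1178, 0.2888]
ee_rot: [-179.7, -34.9, 19.2]
force: [-1.5, 0.2, 0.1]
width: 0.094
```

```bash
python3 -c "
from h import *
rel(FP,FR)
for n,b in (('scene',(170,290,190,340)),('top',(140,260,270,420))):
  s=arm.snapshot(n)[:,:,::-1]; cv2.imwrite('pics/%s4f.png'%n,s); cv2.imwrite('pics/%s4.png'%n,cv2.resize(s[b[0]:b[1],b[2]:b[3]],None,fx=5,fy=5,interpolation=2))
print('VP px',proj('scene',VP),proj('top',VP))
"
```

```text
t 5.1833 pos [ 0.5121 -0.1178  0.2888] rpy [-179.74  -34.85   19.16] F [-1.5  0.2  0.1] w 0.094 q [-26.6  17.4 114.2  49.5  32.8 -84.8]
rel [-0.0008  0.002  -0.0006] [-0.0012  0.0025 -0.0048] mm 2.2655362455827417 deg 0.3201743345407499
VP px [237.15122692 213.54558542] [349.85065286 190.3672016 ]
```

View pics/scene4.png

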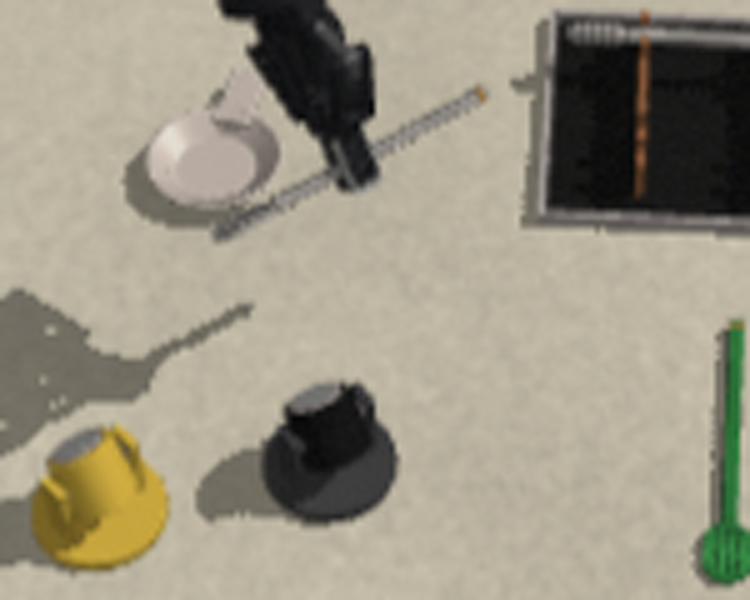

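View pics/top4.png

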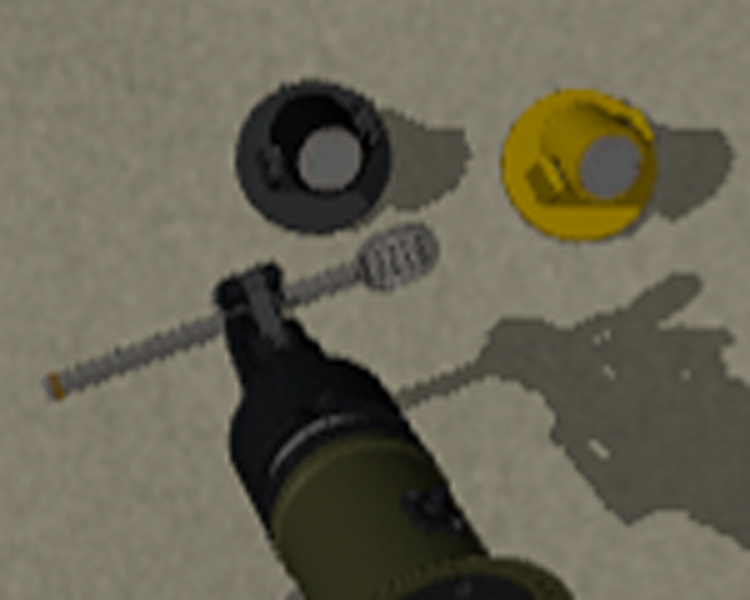

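play_rows(rows=[[-0.001,0.001,0,0,0.002,-0.004,0],[-0.001,0.001,0,0,0.002,-0.004,0],[-0.001,0.001,0,0,0.002,-0.004,0],[-0.001,0.001,0,0,0.002,-0.004,0],[-0.001,0.001,0,0,0.002,-0.004,0],[-0.001,0.001,0,0,0.002,-0.004,0],[-0.001,0.001,0,0,0.002,-0.004,0],[-0.001,0.001,0,0,0.002,-0.004,0]])

```text
clock: 5.95
tool_pos: [0.512, -0.1194, 0.2887]
ee_rot: [180.0, -35.1, 19.6]
force: [0.1, 0.4, -1.2]
width: 0.092
```

```bash
python3 -c "
from h import *
rel(FP,FR)
for n,b in (('scene',(170,250,210,300)),('top',(175,230,270,370))):
  s=arm.snapshot(n)[:,:,::-1]; cv2.imwrite('pics/%s5.png'%n,cv2.resize(s[b[0]:b[1],b[2]:b[3]],None,fx=7,fy=7,interpolation=2))
for o in (0,-.179,.021): 
  for n,b in (('scene',(170,210)),('top',(175,270))):print(o,n,(proj(n,VP+o*xb)-[b[1],b[0]])*7)
"
```

```text
t 5.95 pos [ 0.512  -0.1194  0.2887] rpy [179.96 -35.07  19.59] F [ 0.1  0.4 -1.2] w 0.092 q [-26.8  17.4 114.2  50.1  32.8 -85.8]
rel [-0.0001  0.0006 -0.0004] [-0.0002 -0.0012  0.0012] mm 0.7223365336661928 deg 0.09741313741143733
0 scene [190.05858846 304.81909791]
0 top [558.95457    107.57041119]
-0.179 scene [529.48046614 121.83413797]
-0.179 top [ 67.82724116 297.15141538]
0.021 scene [148.08342245 327.45264908]
0.021 top [616.11022953  85.50667636]
```

View pics/scene5.png

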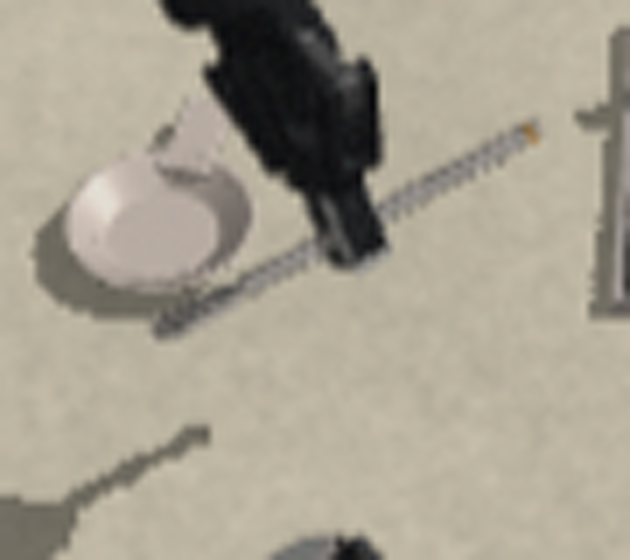

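View pics/top5.png

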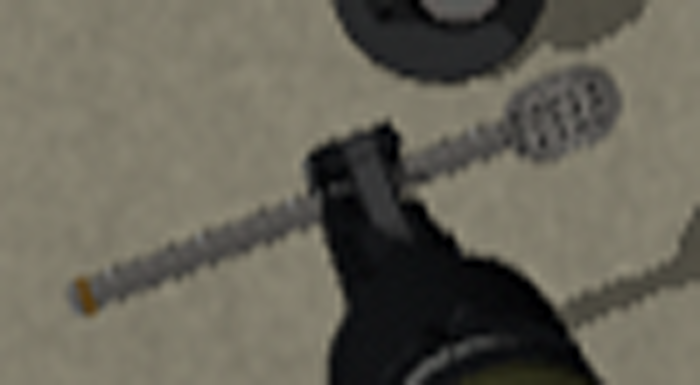

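Tip, tail and filter all land within about 1.5 px of where I predicted in both views, and the arm is still. I'm handing the job in.

```bash
python3 -c "
from workcell import arm
print(arm.finish_job())
s=arm.get_state();print(s['clock'],s['tool_pos'],s['width'])"
```

```text
the job is handed in; nothing more can be done
None
the job is handed in; nothing more can be done
```

I handed the job in with the arm still gripping the spoon bombilla, its flat filter held in front of the black camera's lens. The clock was about 6 s of the 35 s allowed. No verdict was reported.

**What I did:** I gripped the flat-filter bombilla (far slot) mid-stem, lifted it straight out, and carried it to the lens tilted 35° with the stem level. The bulb bombilla, the green look-alike and the yellow camera were left alone.

**Last checks:**
- **Arm pose:** it was within 1 mm and 0.1° of the target, and the jaws were still closed on the stem.
- **Bombilla position:** the tip and tail appeared within about 2 px (roughly 4 mm) of where I predicted in both views.
- **Bulb bombilla:** the part of it visible in the last rack view looked undisturbed. I did not measure it again.

**Disagreements:**
- The two views put the lens about 4–5 mm apart, so I used a value between them.
- My three estimates of the camera's heading ranged from 197.5° to 203°, and I used 199.5°. I put the resulting face-angle error at no more than about 2°, against the 0.2 rad (11°) allowed.

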